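# Turn a shelf label over in the turnover cradle

## Task

Turn the electronic shelf label over so that its battery hatch faces up, using the turnover cradle: lay the label screen up in the grey tray leaf (orange handle), fold the white cover leaf (blue handle) right down over it, swing the two leaves over together to the other side, keeping them shut on the label all the way, then fold the tray leaf back flat so that the label is left lying in the cover leaf. Then take the label out and lay it flat, screen down, in the middle of the green service mat and lengthwise along it; leave both leaves open flat, and never tip the label outside the shut cradle or disturb the other things on the counter.

Things in the scene. Friction and masses are not known exactly. Their poses are not given: they have to be found in the camera images.
- label: Electronic shelf label, 92 (its x) x 58 (y) x 20 mm (z), about 0.12 kg, loose; starts screen up on the blue mat. Top: pale screen, red band; underside: black, round grey hatch, yellow square. Origin: centre of the underside; z points out of the screen. Its full outline is the middle 12 mm of the thickness; top and bottom 4 mm are set in 2 mm all round. Grasp across the 58 mm.
- label_mid (a point): Centre of the label's body, 10 mm above its underside. Axes as label.
- cradle: Turnover cradle, fixed: dark steel base plate 170x170x10 mm with two leaves on one hinge pin along its x axis, 40 mm above the counter; tray leaf on its +y side, cover leaf on its -y side. Bearing blocks, 26 mm wide, 50 mm high, stand 73 to 83 mm from the middle along x. Origin: centre of the underside, on the counter.
- hinge (a point): Middle of the hinge pin, 40 mm above the cradle's origin; axes as the cradle (x along the pin). The leaves do not strike each other: shut, the label fills the space between them with 0.8 mm to spare, and raising the lower leaf carries the upper one along through the label.
- tray (a joint): Angle of the grey tray leaf (rad): 0 = open, lying flat on the +y side; 3.14 = turned right over onto the -y side. Its stiff hinge (0.18 N m friction) stays where it is left. Leaf 0.15 kg.
- cover (a joint): Angle of the white cover leaf (rad): 0 = open, lying flat on the -y side; 3.14 = turned right over onto the +y side, shut on the tray leaf if that lies flat. Same stiff hinge. Starts flat or up to 0.5 rad raised. Leaf 0.15 kg.
- tray_nest (a point): Where the label's centre lies when seated in the tray leaf: 60 mm from the pin, level with the pin when flat. The pocket is 98 mm (along x) x 62 mm, 10.4 mm deep, its floor 29.6 mm above the counter; the label stands half out. Walls 5 mm thick; those along the label's long sides are open over the middle 56 mm for the fingers. Axes turn with the leaf; at joint 0 as the cradle.
- cover_nest (a point): The same point of the cover leaf's pocket (same pocket). Axes turn with the leaf; at joint 0 they are those of the cradle.
- tray_grip (a point): Middle of the orange handle: a round bar 10 mm thick, parallel to the pin, 140 mm from it and level with it when flat. It reaches from 1.5 to 50 mm from the cradle's middle on the +x side (this point: 24 mm), held by an arm at the outer end only. 38 mm free between bar and leaf. The bar can turn in the fingers, so it can be held from above all the way round.
- cover_grip (a point): Middle of the cover leaf's blue handle: the same bar on the -x side of the middle (from -1.5 to -50 mm, this point at -24 mm). When the leaves are shut the two bars lie in one line, end to end, with 3 mm between them, and can be pinched together at the middle.
- tray_end (a point): Centre of the inner end of the orange bar, 1.5 mm from the cradle's middle.
- cover_end (a point): Centre of the inner end of the blue bar, 1.5 mm from the cradle's middle.
- mat: Green service mat with a dark middle field, 150 (its x) x 112 (its y) x 6 mm, fixed. Origin: centre of the underside.
- intake: Blue intake mat on which the label starts, same size as the green one, fixed; the two can be on either side of the cradle. Origin: centre of the underside.
- mat_top (a point): Centre of the mat's top face, 6 mm above the counter. Axes as mat (x lengthwise).
- dispenser: Bystander: teal tape dispenser, 135x38x73 mm, standing behind the work; origin: centre of the underside. Leave it alone.
- calc: Bystander: desk calculator, 142x100x19 mm, standing behind the work; origin: centre of the underside. Leave it alone.
- roll: Bystander: white till roll standing on end, 51x52x57 mm, standing behind the work; origin: centre of the underside. Leave it alone.
- stamp: Bystander: wooden-handled stamp, 25x50x76 mm, standing behind the work; origin: centre of the underside. Leave it alone.

How it is judged (in metres and radians):
On the way, in this order (a step that is already met when the one before it is completed fails the run):
1. the label lies seated, screen up, in the flat tray leaf, let go (distance between label_mid and tray_nest below 0.006 m and angle between label's own z axis and vertical below 0.12 rad and value of joint tray below 0.1 rad and contact force between the fingers and label below 0.3 N), for 0.2 s.
2. the cover leaf is folded shut over the label (distance between label_mid and tray_nest below 0.006 m and angle between label's own z axis and vertical below 0.12 rad and value of joint tray below 0.1 rad and value of joint cover above 3.04159 rad), for 0.1 s.
3. the two leaves, shut on the label, are turned right over (distance between label_mid and cover_nest below 0.006 m and angle between label's own z axis and vertical above 3.02159 rad and value of joint cover below 0.1 rad and value of joint tray above 3.04159 rad), for 0.1 s.
4. the tray leaf is open flat again and the label lies screen down in the cover leaf (distance between label_mid and cover_nest below 0.006 m and angle between label's own z axis and vertical above 3.02159 rad and value of joint each of cover, tray below 0.15 rad), for 0.1 s.
At the end, for the whole second after the job is handed in: The label lies flat, screen down, on the service mat, its centre within 22 mm of the mat's centre and its length within 0.25 rad of the mat's, at rest and let go; both leaves are open to within 0.15 rad of flat (angle between label's own z axis and vertical above 3.02159 rad and horizontal distance between label_mid and mat_top below 0.022 m and z of label_mid in the frame of mat_top between 0.006 and 0.014 m and angle between the x axis of label and the x axis of mat, either way round below 0.25 rad and value of joint each of tray, cover below 0.15 rad and linear speed of label below 0.01 m/s and angular speed of label below 0.1 rad/s); the robot touches nothing.
It fails at once if the label is tipped (more than 0.4 rad from lying flat, either way up) while the leaves are not shut on it: inner bar ends more than 35 mm apart, or label more than 20 mm out of its seat (angle between label's own z axis and vertical between 0.4 and 2.74159 rad and (distance between tray_end and cover_end above 0.035 m or distance between label_mid and tray_nest above 0.02 m)).
It fails at once if a bystander is moved more than 20 mm (distance of any of dispenser, calc, roll, stamp from where it was at the start of the episode above 0.02 m).
It also fails if it takes over 72 s, if anything falls off the work surface, if the arm or the gripper's body presses on something with over 40 N, if the wrist force passes 120 N, or if a joint passes its speed limit or range.

## Robot

A 6-joint arm with a two-finger parallel gripper is mounted at the origin on a cart in front of the work surface, level with it; the furniture and walls round the work are solid. World frame = base frame: x ahead of the robot, y to its left, z up, the work surface at z = 0. Lengths are in mm, angles in rad, forces in N, time in s.
With the tool pointing down it reaches from about 275 to 750 mm from the base axis. Payload 10.2 kg.
Tool frame: the origin (TCP) lies on the front face of the gripper's body, between the roots of the fingers; the fingertips stand 73 mm ahead of it and the grasp point (between the pads) lies 54 mm ahead of it; z points along the fingers, y is the line along which they close (so a half turn about z gives the same grasp; the last joint's range is limited). The gripper opens to 85 mm and grips with 20 to 120 N. Pads are 22 mm wide; open, the fingers measure 114 mm over their backs; the gripper's body (76 mm by 85 mm) begins 54 mm behind the grasp point. The pads swing forward as they close: fully open they stand 13 mm farther back than shut.
Start: joints at [-1.325, 0.313, 1.498, -0, 1.331, -0.223], TCP at [237.192, -468.371, 303.894] pointing down, gripper open.
Joint ranges: [-2.94, 2.94], [-0.97, 2.17], [0.19, 2.56], [-1.23, 4.37], [0.02, 3.11], [-2.88, 2.88]. Speed limits (rad/s): [2.39, 2.39, 3.01, 3.14, 3.14, 3.14].

## Interface

Orientations are given as a unit quaternion [w, x, y, z].
In Python, from rig import * gives the robot as it stands.
- The arm moves only by the tool step_arm, never from a script. Its argument "plan" is a list of rows, each an object with "offset": the shift along the tool's x, y, z in cm, a list of three; "rot": the turn, a rotation vector about the tool's x, y, z in degrees, a list of three; "gripper": the finger opening in cm, from 0 to 8.54. In form: [{"offset": [x, y, z], "rot": [wx, wy, wz], "gripper": gripper}, ...]. A call has 1 to 12 rows; each row is the pose to reach, as a shift and turn from the pose commanded when the call began, along the tool's axes at that moment; what a row does not reach only later rows make up. A row lasts 1/10 s, in which the tool goes at most 50 mm and 8.59 degrees, less where a joint would pass 70% of its speed; a pose out of reach is approached as far as the arm can. A call with a gripper value outside its range is refused whole. The fingers move at their own pace and stop on an object; "squeeze" is the grip in N (left out, the last holds). Time passes only in rows, so rows that repeat a pose let the fingers close. It gives the time, the measured TCP pose, the force, the opening and the grip force at its end, in the units of the state.
- sense(): the state, without advancing time (a new reading comes with each control period).
- capture(name): name is "scene" or "top" or "wrist"; returns a dict with "color" (420x560x3 uint8, red, green, blue), "depth" (420x560 float32, mm along the optical axis (not along the pixel's ray), 0 where there is no reading), "vertical_fov" (degrees; the focal length in pixels is half the picture's height over the tangent of half this angle, whatever the lens; pixels are square), "cx", "cy" (the principal point, pixels), "rvec" (rotation vector, rad) and "tvec" (3), from world to camera coordinates, as OpenCV has them; the wrist camera has in their place "mount" (4x4, takes a point from camera to tool coordinates, whose origin is the TCP and whose axes are the flange's). Camera axes: x right, y down, z forward; pixel columns grow to the right and rows downward; lengths in mm; the calibration is good to about 2 mm. A picture is of the moment at which its call begins: read the wrist's pose just before it.
- finish_job(): hands the job in; it is judged then, once.
The state is a dict: "time_s": time; "joints": joint angles; "dq": joint speeds; "tau": joint torques, N m; "eef_pos": TCP position; "ee_rot": TCP orientation; "force": force on the tool from outside, world axes, zero at the start; "wrist_torque": the same for the moment, N m; "grip_width": opening from 0.0 (shut) to 1.0 (fully open); "grip_force": force on a finger pad.
Only numpy, scipy, OpenCV 4.12 (cv2) and the standard library are available. Lean on these libraries where they do the work, as an engineer would, in place of code of your own. Each camera call takes 0.05 s, during which the arm holds its last target. There are 200 camera calls.

## Working session

There is one attempt and no reset: what is moved stays moved. The work goes in short steps, Python scripts to look and compute and a tool call to move; the robot and the scene stay as the last step left them, time stands still between calls to the robot, and variables do not carry over. Pictures are saved under pics/ and viewed, at most 10 in all, crops included, and the job is handed in when it is done.

Besides the shell and the picture viewer there is one more tool, called by a JSON object that holds its "fn" and its "kwargs". step_arm: Moves the arm, as the interface text tells. Its arguments: {"type":"object","properties":{"plan":{"type":"array"},"squeeze":{"type":"number"}},"required":["plan"]}

```bash
ls; mkdir -p pics; python3 - <<'E'
from rig import *
import cv2,numpy as np,pickle
s=sense();print(s)
for n in("top","scene"):
    c=capture(n);pickle.dump(c,open(f"pics/{n}0.pkl","wb"))
    cv2.imwrite(f"pics/{n}0.png",c["color"][:,:,::-1])
    print(n,c["vertical_fov"],c["cx"],c["cy"],c["rvec"],c["tvec"])
E
```

```text
pics
{'time_s': 0.0, 'joints': array([-1.32541702e+00,  3.13427043e-01,  1.49840946e+00,  8.19098001e-06,
        1.33101338e+00, -2.23393340e-01]), 'dq': array([-3.08172882e-04,  1.19412846e-03, -9.00136309e-06,  3.40883130e-04,
       -4.41845506e-04, -1.23616178e-04]), 'tau': array([-3.48226768e-04, -4.12268865e+01, -2.59741598e+01, -1.73111512e-04,
        4.21758508e-03,  4.90697616e-06]), 'eef_pos': array([ 237.14407121, -468.2077252 ,  303.35716799]), 'ee_rot': array([-6.28621633e-04,  9.72657083e-01,  2.32245137e-01, -2.93276040e-06]), 'force': array([-0.97639564,  1.06344672,  0.09600516]), 'wrist_torque': array([ 0.02375073, -0.0043922 ,  0.04632428]), 'grip_force': 0.0, 'grip_width': 0.9998394775849301}
top 51.823554332972854 276.0785497107946 210.86441275187627 [ 2.12233707 -2.17357609  0.11737311] [  13.23980489  577.48980424 1221.52653572]
scene 56.191889500641174 277.4446556688424 207.83823942966904 [ 0.72767951 -2.57373626  1.1459634 ] [487.21299131 242.99249947 851.21874821]
```

View pics/top0.png

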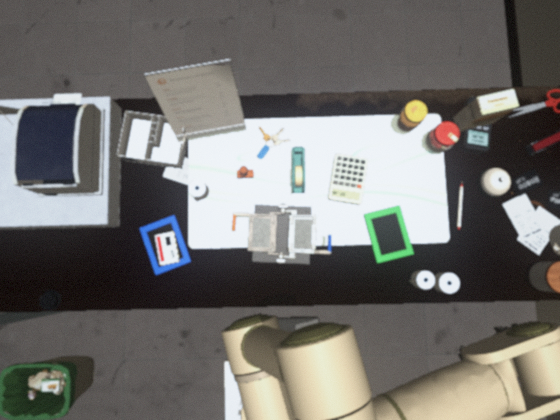

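View pics/scene0.png

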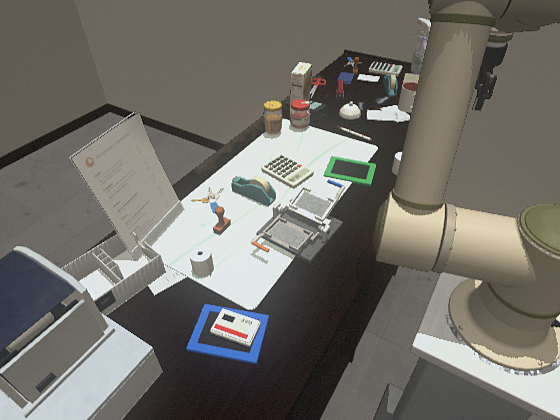

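The top view shows the label at (166,248) on the blue mat, the cradle at (283,234) with its orange handle at (235,222) and blue handle at (329,243), and the green mat at (388,235). The scene view agrees, and the cover looks nearly flat.

```bash
cat > h.py <<'E'
import numpy as np,cv2,pickle
from scipy.spatial.transform import Rotation as R
def rot(q): return R.from_quat([q[1],q[2],q[3],q[0]])
def cloud(c,s=None):
    "HxWx3 world points; s = state for the wrist camera"
    h,w=c["depth"].shape; f=h/2/np.tan(np.radians(c["vertical_fov"])/2)
    v,u=np.mgrid[:h,:w]; d=c["depth"].astype(float)
    p=np.stack([(u-c["cx"])/f*d,(v-c["cy"])/f*d,d],-1)
    if s is None:
        M=R.from_rotvec(np.ravel(c["rvec"])).as_matrix(); p=(p-np.ravel(c["tvec"]))@M
    else:
        m=np.array(c["mount"]); p=p@m[:3,:3].T+m[:3,3]
        p=rot(s["ee_rot"]).apply(p.reshape(-1,3)).reshape(h,w,3)+s["eef_pos"]
    p[d==0]=np.nan
    return p
def mask(c,lo,hi):
    return cv2.inRange(cv2.cvtColor(c["color"],cv2.COLOR_RGB2HSV),np.array(lo),np.array(hi))>0
def rect(P,m):
    q=P[m]; q=q[~np.isnan(q).any(1)]
    r=cv2.minAreaRect(q[:,:2].astype(np.float32))
    return np.round(r[0],1),np.round(r[1],1),round(r[2],2),np.round(np.median(q[:,2]),1),len(q)
def near(P,x,y,r): return np.hypot(P[...,0]-x,P[...,1]-y)<r
def go(s,p,yaw):
    "tool-frame shift (cm) and turn (deg) to TCP p, tool down with tool x at world yaw (rad)"
    r0=rot(s["ee_rot"]); T=R.from_matrix([[np.cos(yaw),np.sin(yaw),0],[np.sin(yaw),-np.cos(yaw),0],[0,0,-1]])
    return np.round(r0.inv().apply(np.array(p)-s["eef_pos"])/10,2),np.round(np.degrees((r0.inv()*T).as_rotvec()),2)
E
python3 - <<'E'
from h import *
c=pickle.load(open("pics/top0.pkl","rb"));P=cloud(c)
hsv=cv2.cvtColor(c["color"],cv2.COLOR_RGB2HSV)
for u,v in((166,248),(388,235),(283,234),(235,222),(329,243),(262,232),(302,232)):print((u,v),P[v,u].round(),hsv[v,u])
U=np.mgrid[:420,:560][1]
b=mask(c,(100,150,60),(125,255,255))
print("intake",rect(P,b&(U<200)));print("bluebar",rect(P,b&(U>310)&(U<350)))
print("green",rect(P,mask(c,(50,150,60),(75,255,255))&(U>350)&(U<430)))
print("orange",rect(P,mask(c,(4,120,80),(18,255,255))&(U>225)&(U<245)))
I=near(P,*P[248,166][:2],60)
print("label",rect(P,I&(P[...,2]>20)))
print("band",rect(P,I&mask(c,(0,120,80),(6,255,255))))
cc=P[234,283]
Q=near(P,cc[0],cc[1],150)&(P[...,2]>5)&(P[...,2]<15)&(hsv[...,2]<110)
print("base",rect(P,Q))
cv2.imwrite("pics/c1.png",cv2.resize(c["color"][190:290,130:420,::-1],None,fx=2.7,fy=2.7,interpolation=cv2.INTER_CUBIC))
E
```

```text
(166, 248) [478. 323.  26.] [ 98   8 242]
(388, 235) [ 502. -328.    5.] [90 25 70]
(283, 234) [512. -19.   8.] [ 30   2 136]
(235, 222) [547. 118.  48.] [  7  49 229]
(329, 243) [ 478. -146.   85.] [110 152 217]
(262, 232) [517.  42.  35.] [ 60   4 183]
(302, 232) [514. -74.  45.] [ 50   4 179]
intake (array([490.6, 335.8]), array([156.3, 119.5]), 19.66, np.float64(5.5), 1013)
bluebar (array([ 470.3, -144.6]), array([19.9,  7.4]), 15.86, np.float64(84.8), 15)
green (array([0., 0.]), array([0., 0.]), 0.0, np.float64(nan), 0)
orange (array([616.5, 115.4]), array([ 20.4, 172.4]), 76.93, np.float64(72.0), 21)
label (array([479.1, 321.7]), array([91.7, 57.4]), 9.69, np.float64(26.2), 593)
band (array([477.2, 339.5]), array([62.8,  5.2]), 11.89, np.float64(26.9), 25)
base (array([434.3, -11.9]), array([ 26. , 171.2]), 2.63, np.float64(9.4), 33)
  return _methods._mean(a, axis=axis, dtype=dtype,
  ret = ret.dtype.type(ret / rcount)
```

View pics/c1.png

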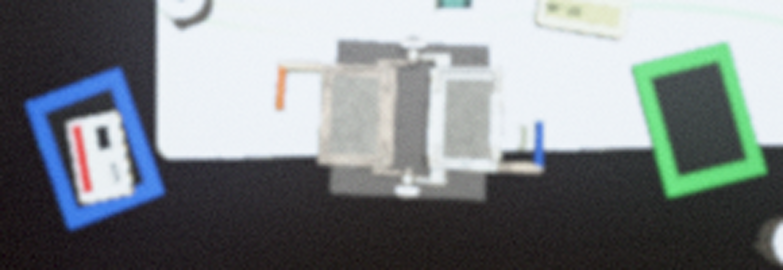

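The crop shows the label long axis about 10° off world x, the cover raised with its bar at (540,145), and the tray flat with its bar at (280,88). I'll move over the cradle for a closer look on the way.

```bash
python3 - <<'E'
from rig import *
from h import *
s=sense();print(go(s,(460,-15,330),0)); print(np.array(capture("wrist")["mount"]).round(3))
E
```

```text
(array([ 40.36, -30.37,  -2.62]), array([-0.07,  0.  , 26.86]))
[[ -0.     -0.953  -0.303  77.926]
 [  1.     -0.     -0.     -0.412]
 [  0.     -0.303   0.953 -69.938]
 [  0.      0.      0.      1.   ]]
```

{"fn": "step_arm", "kwargs": {"plan": [{"offset": [46,-34,-2.6],"rot": [0,0,26.86],"gripper": 8.5},{"offset": [46,-34,-2.6],"rot": [0,0,26.86],"gripper": 8.5},{"offset": [46,-34,-2.6],"rot": [0,0,26.86],"gripper": 8.5},{"offset": [46,-34,-2.6],"rot": [0,0,26.86],"gripper": 8.5},{"offset": [46,-34,-2.6],"rot": [0,0,26.86],"gripper": 8.5},{"offset": [46,-34,-2.6],"rot": [0,0,26.86],"gripper": 8.5},{"offset": [46,-34,-2.6],"rot": [0,0,26.86],"gripper": 8.5},{"offset": [46,-34,-2.6],"rot": [0,0,26.86],"gripper": 8.5},{"offset": [46,-34,-2.6],"rot": [0,0,26.86],"gripper": 8.5},{"offset": [46,-34,-2.6],"rot": [0,0,26.86],"gripper": 8.5},{"offset": [46,-34,-2.6],"rot": [0,0,26.86],"gripper": 8.5},{"offset": [46,-34,-2.6],"rot": [0,0,26.86],"gripper": 8.5}]}}

```text
time_s: 1.35
eef_pos: [494.6, 45.9, 329.8]
ee_rot: [-0.0, 1.0, 0.001, -0.0]
force: [-0.0, -1.1, -0.2]
grip_width: 0.995
grip_force: 0.0
```

```bash
python3 - <<'E'
from rig import *
from h import *
s=sense();c=capture("wrist");print(s["eef_pos"].round(1),np.abs(s["dq"]).max().round(3),c["vertical_fov"])
pickle.dump((s,c),open("pics/w1.pkl","wb"));cv2.imwrite("pics/w1.png",c["color"][:,:,::-1])
E
```

```text
[494.6  45.9 329.8] 0.516 68.13144667832444
```

View pics/w1.png

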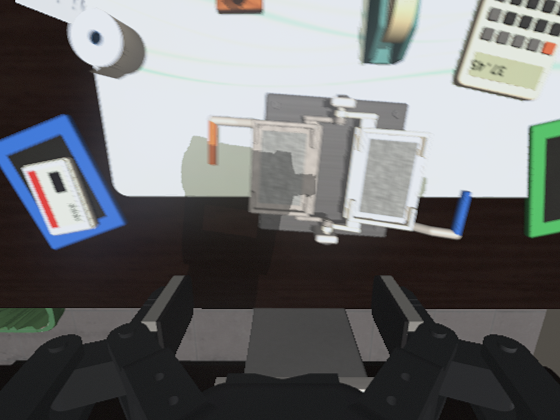

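The wrist view shows the whole cradle: base corners near (266,94), (407,103), (387,237), (258,230), the orange bar at (213,140), the blue bar at (461,214), the label at (62,197). Measuring from a settled frame.

```bash
cat >> h.py <<'E'
def cradle(c,P,x,y):
    N=near(P,x,y,180); z=P[...,2]; V=cv2.cvtColor(c["color"],cv2.COLOR_RGB2HSV)[...,2]
    print("base",rect(P,N&near(P,x,y,125)&(z>6)&(z<14)&(abs(P[...,0]-x)<90)&(abs(P[...,1]-y)<95)))
    print("blocks",rect(P,N&(z>44)&(z<56)&(abs(P[...,1]-y)<22)))
    hsv=lambda lo,hi:N&mask(c,lo,hi)&(z>25)
    for n,m in(("orange",hsv((3,130,90),(18,255,255))),("blue",hsv((100,130,60),(125,255,255)))):
        if m.sum()>9: print(n,rect(P,m),"mean",np.nanmean(P[m],0).round(1))
E
python3 - <<'E'
from rig import *
from h import *
s=sense();c=capture("wrist");P=cloud(c,s);print(s["eef_pos"].round(1),np.abs(s["dq"]).max().round(3))
pickle.dump((s,c),open("pics/w2.pkl","wb"))
cradle(c,P,512,-15)
print("label",rect(P,near(P,479,322,75)&(P[...,2]>17)&(P[...,2]<35)))
print("intake",rect(P,near(P,490,335,120)&mask(c,(100,150,60),(125,255,255))))
for u,v in((343,102),(327,233),(285,160),(385,180),(335,170),(90,262),(140,120)):print((u,v),P[v,u].round(1))
E
```

```text
[495.4  47.6 329.8] 0.111
base (array([511.8, -15.2]), array([170.1, 170.1]), 86.13, np.float64(9.8), 7103)
blocks (array([511.6, -21.1]), array([ 38.2, 171.4]), 86.07, np.float64(48.3), 652)
orange (array([546.1, 122.4]), array([ 8. , 45.2]), 86.51, np.float64(44.1), 280) mean [547.6 122.6  44.1]
blue (array([ 477.5, -145.9]), array([ 9.8, 47.8]), 87.2, np.float64(84.5), 427) mean [ 478.3 -145.1   84.1]
label (array([478. , 321.5]), array([92. , 57.7]), 11.07, np.float64(26.0), 3486)
intake (array([486.8, 337.2]), array([151.8, 123.1]), 19.5, np.float64(5.9), 4398)
(343, 102) [591.4 -15.6  48.7]
(327, 233) [440.9  -6.8  41.4]
(285, 160) [528.   45.3  29.1]
(385, 180) [507.6 -69.8  45.3]
(335, 170) [513.4 -17.7   9.5]
(90, 262) [377.5 324.4  -6.2]
(140, 120) [572.4 222.9   1.2]
```

```bash
python3 - <<'E'
from rig import *
from h import *
s=sense();print(s["eef_pos"],s["joints"].round(2))
for z in(140,83):print(go(s,(478,321.5,z),np.radians(10.7)))
E
```

```text
[494.62183359  45.52959887 329.55495769] [-0.14  0.23  1.54  0.    1.37  1.42]
(array([ -1.54, -27.59,  18.97]), array([ -0.04,   0.02, -10.46]))
(array([ -1.54, -27.59,  24.67]), array([ -0.04,   0.02, -10.46]))
```

{"fn": "step_arm", "kwargs": {"plan": [{"offset": [-1.54,-27.6,10],"rot": [0,0,-10.5],"gripper": 8.5},{"offset": [-1.54,-27.6,10],"rot": [0,0,-10.5],"gripper": 8.5},{"offset": [-1.54,-27.6,12],"rot": [0,0,-10.5],"gripper": 8.5},{"offset": [-1.54,-27.6,15],"rot": [0,0,-10.5],"gripper": 8.5},{"offset": [-1.54,-27.6,17],"rot": [0,0,-10.5],"gripper": 8.5},{"offset": [-1.54,-27.6,19],"rot": [0,0,-10.5],"gripper": 8.5},{"offset": [-1.54,-27.6,19],"rot": [0,0,-10.5],"gripper": 8.5},{"offset": [-1.54,-27.6,19],"rot": [0,0,-10.5],"gripper": 8.5},{"offset": [-1.54,-27.6,19],"rot": [0,0,-10.5],"gripper": 8.5},{"offset": [-1.54,-27.6,19],"rot": [0,0,-10.5],"gripper": 8.5}]}}

```text
time_s: 2.45
eef_pos: [479.5, 317.9, 141.4]
ee_rot: [-0.0, 0.996, 0.091, 0.001]
force: [0.3, -0.9, 0.5]
grip_width: 0.994
grip_force: 0.0
```

```bash
python3 - <<'E'
from rig import *
from h import *
s=sense();c=capture("wrist");P=cloud(c,s);print(s["eef_pos"].round(1),np.abs(s["dq"]).max().round(3))
print("label",rect(P,near(P,478,321,70)&(P[...,2]>20)&(P[...,2]<32)))
s=sense();c=capture("wrist");P=cloud(c,s);print(s["eef_pos"].round(1),np.abs(s["dq"]).max().round(3))
m=near(P,478,321,70)&(P[...,2]>20)&(P[...,2]<32)
print("label",rect(P,m), np.argwhere(m).min(0),np.argwhere(m).max(0),c["color"].shape)
for z in(83,):print(go(s,(478,321.5,z),np.radians(11)))
E
```

```text
[479.5 317.9 141.4] 0.01
label (array([478.4, 323.3]), array([90. , 57.4]), 10.87, np.float64(26.0), 11101)
[479.5 317.9 141.6] 0.005
label (array([478.5, 323.4]), array([90.1, 57.4]), 10.76, np.float64(26.0), 11099) [176 228] [306 319] (420, 560, 3)
(array([-0.1 , -0.38,  5.86]), array([-0.02, -0.16, -0.58]))
```

{"fn": "step_arm", "kwargs": {"plan": [{"offset": [0,-0.55,2.5],"rot": [0,0,-0.4],"gripper": 8.5},{"offset": [0,-0.55,4.5],"rot": [0,0,-0.4],"gripper": 8.5},{"offset": [0,-0.55,5.85],"rot": [0,0,-0.4],"gripper": 8.5},{"offset": [0,-0.55,5.85],"rot": [0,0,-0.4],"gripper": 8.5},{"offset": [0,-0.55,5.85],"rot": [0,0,-0.4],"gripper": 5.0},{"offset": [0,-0.55,5.85],"rot": [0,0,-0.4],"gripper": 5.0},{"offset": [0,-0.55,5.85],"rot": [0,0,-0.4],"gripper": 5.0},{"offset": [0,-0.55,5.85],"rot": [0,0,-0.4],"gripper": 5.0},{"offset": [0,-0.55,5.85],"rot": [0,0,-0.4],"gripper": 5.0},{"offset": [0,-0.55,5.85],"rot": [0,0,-0.4],"gripper": 5.0}], "squeeze": 30}}

```text
time_s: 3.55
eef_pos: [478.2, 324.3, 82.9]
ee_rot: [-0.0, 0.995, 0.095, 0.001]
force: [-2.0, -2.2, 6.2]
grip_width: 0.668
grip_force: 32.5
```

{"fn": "step_arm", "kwargs": {"plan": [{"offset": [0,0,-5],"rot": [0,0,0],"gripper": 5.0},{"offset": [-0.4,5,-8],"rot": [0,0,3],"gripper": 5.0},{"offset": [-0.7,9,-8],"rot": [0,0,6],"gripper": 5.0},{"offset": [-1,13,-8],"rot": [0,0,9],"gripper": 5.0},{"offset": [-1.2,17,-8],"rot": [0,0,12],"gripper": 5.0},{"offset": [-1.4,21,-8],"rot": [0,0,14.7],"gripper": 5.0},{"offset": [-1.5,25,-8],"rot": [0,0,14.7],"gripper": 5.0},{"offset": [-1.6,28.2,-8],"rot": [0,0,14.7],"gripper": 5.0},{"offset": [-1.6,28.2,-7],"rot": [0,0,14.7],"gripper": 5.0},{"offset": [-1.6,28.2,-6],"rot": [0,0,14.7],"gripper": 5.0},{"offset": [-1.6,28.2,-6],"rot": [0,0,14.7],"gripper": 5.0},{"offset": [-1.6,28.2,-6],"rot": [0,0,14.7],"gripper": 5.0}]}}

```text
time_s: 4.75
eef_pos: [514.9, 45.2, 141.3]
ee_rot: [-0.0, 0.999, -0.032, -0.0]
force: [0.9, -0.3, -0.1]
grip_width: 0.664
grip_force: 33.5
```

```bash
python3 - <<'E'
from rig import *
from h import *
s=sense();c=capture("wrist")
s=sense();c=capture("wrist");P=cloud(c,s);print(s["eef_pos"].round(1),s["ee_rot"].round(4),np.abs(s["dq"]).max().round(3),s["force"].round(1))
print("label",rect(P,near(P,516,45,70)&(P[...,2]>85)&(P[...,2]<112)))
cradle(c,P,512,-15)
pickle.dump((s,c),open("pics/w3.pkl","wb"));cv2.imwrite("pics/w3.png",c["color"][:,:,::-1])
print(go(s,(515.8,44.7,107.5),np.radians(-3.8)))
E
```

```text
[515.1  45.1 141.5] [-0.      0.9995 -0.0324 -0.    ] 0.005 [-0.1  0.2  0.2]
label (array([514.9,  45.3]), array([84.6, 86.6]), 86.26, np.float64(85.6), 9025)
base (array([511.8, -14.9]), array([169.5, 169.3]), 86.26, np.float64(9.8), 18634)
blocks (array([532.7, -32.7]), array([133.3,  25.2]), 13.07, np.float64(48.4), 1679)
orange (array([526.9,  93.8]), array([88.6, 61.4]), 70.46, np.float64(44.4), 962) mean [545.2 120.4  46. ]
(array([0.07, 0.04, 3.4 ]), array([-0.  ,  0.  ,  0.08]))
```

View pics/w3.png

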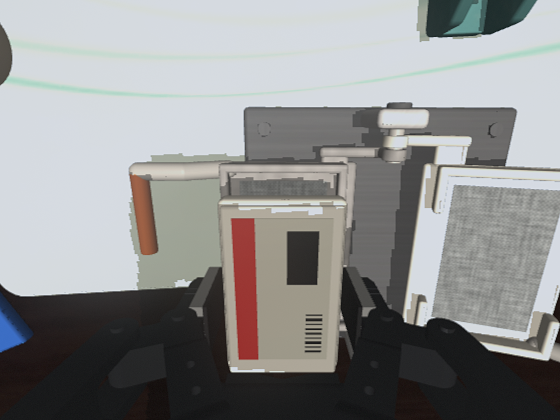

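The label hangs level in the grip above the tray pocket, long edges parallel to it. Quick check of its centre along the jaw before lowering.

```bash
python3 - <<'E'
from h import *
s,c=pickle.load(open("pics/w3.pkl","rb"));P=cloud(c,s)
a=np.radians(-3.75);X=np.array([np.cos(a),np.sin(a)]);Y=np.array([-X[1],X[0]])
d=P[...,:2]-np.array([511.8,-15]);x=d@X;y=d@Y;z=P[...,2]
m=(z>78)&(z<90)&(abs(y-60)<60)
L=m&(abs(y-60)<25); print("label x'",np.nanpercentile(x[L],[.3,50,99.7]).round(1),np.median(z[L]))
m2=m&(x>20)&(x<40); print("y'",np.nanpercentile(y[m2],[.5,50,99.5]).round(1))
w=(z>34)&(z<48)&(y>20)&(y<105)&(x>44)&(x<62); print("tray wall x'",np.nanpercentile(x[w],[1,50,99]).round(1),"y'",np.nanpercentile(y[w],[1,99]).round(1))
E
```

```text
label x' [-44.7   6.8  43.8] 84.66728936985899
y' [32.4 60.3 88.5]
tray wall x' [44.4 51.5 54.6] y' [ 24.7 104.5]
```

{"fn": "step_arm", "kwargs": {"plan": [{"offset": [0.07,0.04,1.5],"rot": [0,0,0],"gripper": 5.0},{"offset": [0.07,0.04,2.5],"rot": [0,0,0],"gripper": 5.0},{"offset": [0.07,0.04,3.1],"rot": [0,0,0],"gripper": 5.0},{"offset": [0.07,0.04,3.4],"rot": [0,0,0],"gripper": 5.0},{"offset": [0.07,0.04,3.4],"rot": [0,0,0],"gripper": 5.0},{"offset": [0.07,0.04,3.4],"rot": [0,0,0],"gripper": 5.0}]}}

```text
time_s: 5.45
eef_pos: [516.0, 43.8, 107.7]
ee_rot: [0.0, 0.999, -0.033, 0.0]
force: [0.1, 0.2, -0.6]
grip_width: 0.669
grip_force: 33.5
```

{"fn": "step_arm", "kwargs": {"plan": [{"offset": [0,0,0],"rot": [0,0,0],"gripper": 7.2},{"offset": [0,0,0],"rot": [0,0,0],"gripper": 7.2},{"offset": [0,0,0],"rot": [0,0,0],"gripper": 7.2},{"offset": [0,0,0],"rot": [0,0,0],"gripper": 7.2},{"offset": [0,0,-3],"rot": [0,0,0],"gripper": 7.2},{"offset": [0,0,-7],"rot": [0,0,0],"gripper": 7.2},{"offset": [0,0,-11],"rot": [0,0,0],"gripper": 7.2},{"offset": [0,4,-13],"rot": [0,0,0],"gripper": 7.2},{"offset": [0,4,-13],"rot": [0,0,0],"gripper": 7.2},{"offset": [0,4,-13],"rot": [0,0,0],"gripper": 7.2}]}}

```text
time_s: 6.45
eef_pos: [513.0, 3.6, 237.3]
ee_rot: [-0.0, 0.999, -0.034, 0.0]
force: [-0.4, 0.1, 0.4]
grip_width: 0.844
grip_force: 0.0
```

```bash
python3 - <<'E'
from rig import *
from h import *
s=sense();c=capture("wrist");
s=sense();c=capture("wrist");P=cloud(c,s);print(s["eef_pos"].round(1),s["ee_rot"].round(4),np.abs(s["dq"]).max().round(3))
pickle.dump((s,c),open("pics/w4.pkl","wb"))
a=np.radians(-3.75);X=np.array([np.cos(a),np.sin(a)]);Y=np.array([-X[1],X[0]])
d=P[...,:2]-np.array([511.8,-15]);x=d@X;y=d@Y;z=P[...,2]
L=(z>47)&(z<56)&(abs(y-60)<40)&(abs(x)<60); q=P[L]
print("label",rect(P,L),np.percentile(x[L],[.5,99.5]).mean(),np.percentile(y[L],[.5,99.5]).mean())
A=np.c_[q[:,:2],np.ones(len(q))];print("slope",np.linalg.lstsq(A,q[:,2],rcond=None)[0][:2])
m=mask(c,(100,130,60),(125,255,255))&(abs(x)<70)&(y<0)
print("blue x'y'z",m.sum(),[np.nanpercentile(v[m],[2,50,98]).round(1) for v in(x,y,z)])
E
```

```text
[512.9   4.2 236.7] [-3.000e-04  9.994e-01 -3.340e-02 -7.000e-04] 0.015
label (array([515. ,  44.1]), array([54.1, 88.3]), 86.22, np.float64(49.6), 6062) -0.4864134061600005 58.906064250715005
slope [0.00097677 0.00242701]
blue x'y'z 821 [array([-47.7, -23. ,  -2.1]), array([-137. , -131.4, -128.5]), array([79.1, 84.4, 86.4])]
```

Label is seated flat in the tray (centre within about 1 mm of the nest). The blue bar is at y'≈-132.5, z≈81, so the cover is about 0.30 rad raised. I'll grasp that bar.

{"fn": "step_arm", "kwargs": {"plan": [{"offset": [-0.8,4.5,0],"rot": [0,0,0],"gripper": 3.6},{"offset": [-1.6,9,0],"rot": [0,0,0],"gripper": 3.6},{"offset": [-2.2,13,2],"rot": [0,0,0],"gripper": 3.6},{"offset": [-2.4,15.2,4],"rot": [0,0,0],"gripper": 3.6},{"offset": [-2.4,15.2,5],"rot": [0,0,0],"gripper": 3.6},{"offset": [-2.4,15.2,5],"rot": [0,0,0],"gripper": 3.6},{"offset": [-2.4,15.2,7.5],"rot": [0,0,0],"gripper": 3.6},{"offset": [-2.4,15.2,10.2],"rot": [0,0,0],"gripper": 3.6},{"offset": [-2.4,15.2,10.2],"rot": [0,0,0],"gripper": 3.6},{"offset": [-2.4,15.2,10.2],"rot": [0,0,0],"gripper": 3.6}]}}

```text
time_s: 7.55
eef_pos: [479.7, -145.3, 136.3]
ee_rot: [0.0, 0.999, -0.032, 0.0]
force: [-0.1, -0.2, 0.7]
grip_width: 0.421
grip_force: 0.0
```

```bash
python3 - <<'E'
from rig import *
from h import *
s=sense();c=capture("wrist");print(s["eef_pos"].round(1),s["ee_rot"].round(4),s["force"].round(1),s["grip_width"])
cv2.imwrite("pics/w5.png",c["color"][:,:,::-1])
th=np.linspace(.30,3.14,19)[1:]
y=-140*np.cos(th)+140*np.cos(.3);z=140*np.sin(th)-140*np.sin(.3)
print(np.c_[th,-y/10,-z/10].round(2))
E
```

```text
[ 479.7 -145.3  136.3] [ 0.000e+00  9.995e-01 -3.240e-02  2.000e-04] [-0.1 -0.2  0.7] 0.4211082269713823
[[  0.46  -0.82  -2.05]
 [  0.62  -1.94  -3.95]
 [  0.77  -3.36  -5.64]
 [  0.93  -5.02  -7.09]
 [  1.09  -6.89  -8.27]
 [  1.25  -8.92  -9.13]
 [  1.4  -11.06  -9.67]
 [  1.56 -13.25  -9.86]
 [  1.72 -15.46  -9.71]
 [  1.88 -17.61  -9.21]
 [  2.04 -19.65  -8.38]
 [  2.19 -21.54  -7.24]
 [  2.35 -23.22  -5.81]
 [  2.51 -24.66  -4.14]
 [  2.67 -25.83  -2.26]
 [  2.82 -26.68  -0.23]
 [  2.98 -27.2    1.92]
 [  3.14 -27.37   4.11]]
```

View pics/w5.png

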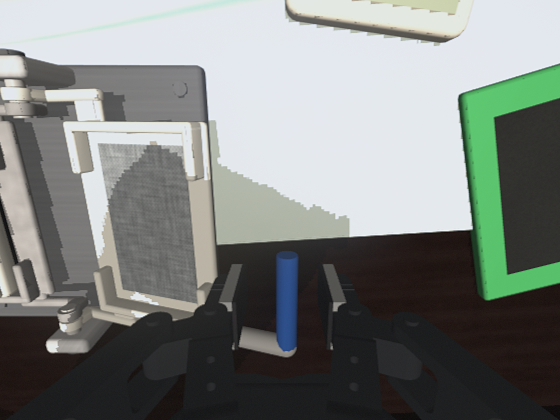

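The blue bar (287,300) lies centred between the fingers at (230,300) and (338,300). Close and swing.

{"fn": "step_arm", "kwargs": {"plan": [{"offset": [0,0,0],"rot": [0,0,0],"gripper": 0.3},{"offset": [0,0,0],"rot": [0,0,0],"gripper": 0.3},{"offset": [0,0,0],"rot": [0,0,0],"gripper": 0.3},{"offset": [0,0,0],"rot": [0,0,0],"gripper": 0.3},{"offset": [0,0,0],"rot": [0,0,0],"gripper": 0.3},{"offset": [0,0,0],"rot": [0,0,0],"gripper": 0.3},{"offset": [0,0,0],"rot": [0,0,0],"gripper": 0.3}], "squeeze": 25}}

```text
time_s: 8.3
eef_pos: [479.6, -147.0, 136.4]
ee_rot: [0.001, 0.999, -0.033, 0.001]
force: [-0.6, -5.9, 2.0]
grip_width: 0.104
grip_force: 24.8
```

{"fn": "step_arm", "kwargs": {"plan": [{"offset": [0,-0.8,-2.05],"rot": [0,0,0],"gripper": 0.3},{"offset": [0,-1.95,-3.95],"rot": [0,0,0],"gripper": 0.3},{"offset": [0,-3.35,-5.65],"rot": [0,0,0],"gripper": 0.3},{"offset": [0,-5.0,-7.1],"rot": [0,0,0],"gripper": 0.3},{"offset": [0,-6.9,-8.25],"rot": [0,0,0],"gripper": 0.3},{"offset": [0,-8.9,-9.15],"rot": [0,0,0],"gripper": 0.3},{"offset": [0,-11.05,-9.65],"rot": [0,0,0],"gripper": 0.3},{"offset": [0,-13.25,-9.85],"rot": [0,0,0],"gripper": 0.3},{"offset": [0,-15.45,-9.7],"rot": [0,0,0],"gripper": 0.3},{"offset": [0,-15.45,-9.7],"rot": [0,0,0],"gripper": 0.3}]}}

```text
time_s: 9.3
eef_pos: [490.1, 9.8, 233.8]
ee_rot: [-0.0, 0.999, -0.032, 0.002]
force: [0.1, 2.7, 9.3]
grip_width: 0.101
grip_force: 26.0
```

{"fn": "step_arm", "kwargs": {"plan": [{"offset": [0,-2.1,0.5],"rot": [0,0,0],"gripper": 0.3},{"offset": [0,-4.1,1.3],"rot": [0,0,0],"gripper": 0.3},{"offset": [0,-6.0,2.45],"rot": [0,0,0],"gripper": 0.3},{"offset": [0,-7.65,3.9],"rot": [0,0,0],"gripper": 0.3},{"offset": [0,-9.1,5.55],"rot": [0,0,0],"gripper": 0.3},{"offset": [0,-10.25,7.45],"rot": [0,0,0],"gripper": 0.3},{"offset": [0,-11.1,9.45],"rot": [0,0,0],"gripper": 0.3},{"offset": [0,-11.65,11.6],"rot": [0,0,0],"gripper": 0.3},{"offset": [0,-11.75,13.0],"rot": [0,0,0],"gripper": 0.3},{"offset": [0,-11.75,13.7],"rot": [0,0,0],"gripper": 0.3},{"offset": [0,-11.75,13.7],"rot": [0,0,0],"gripper": 0.3},{"offset": [0,-11.75,13.7],"rot": [0,0,0],"gripper": 0.3}]}}

```text
time_s: 10.5
eef_pos: [497.7, 125.9, 95.7]
ee_rot: [-0.001, 0.999, -0.033, 0.001]
force: [3.9, 7.4, -1.2]
grip_width: 0.104
grip_force: 25.9
```

{"fn": "step_arm", "kwargs": {"plan": [{"offset": [0,0,0],"rot": [0,0,0],"gripper": 2.8},{"offset": [0,0,0],"rot": [0,0,0],"gripper": 2.8},{"offset": [0,0,0],"rot": [0,0,0],"gripper": 2.8},{"offset": [0,0,0],"rot": [0,0,0],"gripper": 2.8},{"offset": [1.2,0,0],"rot": [0,0,0],"gripper": 2.8},{"offset": [2.35,0,0],"rot": [0,0,0],"gripper": 2.8},{"offset": [2.35,0,0],"rot": [0,0,0],"gripper": 2.8},{"offset": [2.35,0,0],"rot": [0,0,0],"gripper": 2.8}]}}

```text
time_s: 11.3
eef_pos: [520.2, 123.6, 95.2]
ee_rot: [0.0, 0.999, -0.033, -0.0]
force: [1.1, 0.1, 0.5]
grip_width: 0.328
grip_force: 0.0
```

```bash
python3 - <<'E'
from rig import *
from h import *
s=sense();c=capture("wrist");print(s["eef_pos"].round(1),s["ee_rot"].round(4),s["force"].round(1),s["grip_width"])
P=cloud(c,s);cv2.imwrite("pics/w6.png",c["color"][:,:,::-1])
a=np.radians(-3.75);X=np.array([np.cos(a),np.sin(a)]);Y=np.array([-X[1],X[0]])
d=P[...,:2]-np.array([511.8,-15]);x=d@X;y=d@Y;z=P[...,2]
for n,lo,hi in(("blue",(100,130,60),(125,255,255)),("orange",(3,130,90),(18,255,255))):
    m=mask(c,lo,hi)&(abs(x)<60)&(abs(y-140)<20)
    print(n,m.sum(),[np.nanpercentile(v[m],[2,50,98]).round(1) for v in(x,y,z)])
print("tcp x'y'",(s["eef_pos"][:2]-[511.8,-15])@np.c_[X,Y])
E
```

```text
[520.2 123.6  95.2] [ 0.000e+00  9.994e-01 -3.320e-02 -3.000e-04] [1.1 0.1 0.5] 0.32830061427004675
blue 1448 [array([-41. , -19.9,  -1.4]), array([136.1, 140.3, 144.8]), array([42.1, 45.4, 47. ])]
orange 2078 [array([ 3.2, 26.8, 47.5]), array([136. , 140.2, 144.6]), array([41.4, 44.1, 45.6])]
tcp x'y' [ -0.67505723 138.88303194]
```

View pics/w6.png

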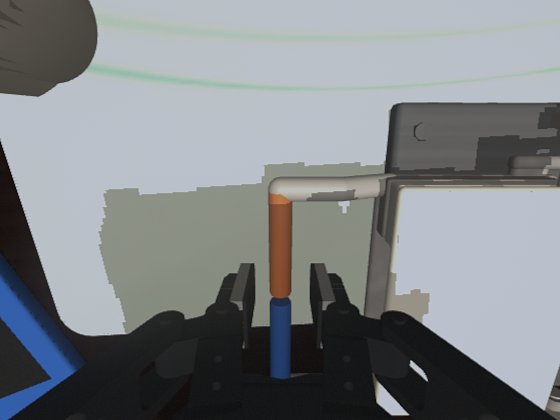

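The bars lie end to end, with the gap at (280,298). I'm shifting about 1.5 mm and pinching both.

{"fn": "step_arm", "kwargs": {"plan": [{"offset": [0.15,-0.12,0],"rot": [0,0,0],"gripper": 2.8},{"offset": [0.15,-0.12,0],"rot": [0,0,0],"gripper": 0.3},{"offset": [0.15,-0.12,0],"rot": [0,0,0],"gripper": 0.3},{"offset": [0.15,-0.12,0],"rot": [0,0,0],"gripper": 0.3},{"offset": [0.15,-0.12,0],"rot": [0,0,0],"gripper": 0.3},{"offset": [0.15,-0.12,0],"rot": [0,0,0],"gripper": 0.3},{"offset": [0.15,-0.12,0],"rot": [0,0,0],"gripper": 0.3}], "squeeze": 60}}

```text
time_s: 12.05
eef_pos: [522.1, 124.6, 95.5]
ee_rot: [0.0, 0.999, -0.033, -0.0]
force: [-1.8, -5.6, 3.8]
grip_width: 0.087
grip_force: 58.5
```

```bash
python3 - <<'E'
from h import *
th=np.linspace(0.0,3.14,21)[1:]
print(np.c_[th,(14-14*np.cos(th)),-14*np.sin(th)].round(2))
E
```

```text
[[ 1.600e-01  1.700e-01 -2.190e+00]
 [ 3.100e-01  6.800e-01 -4.320e+00]
 [ 4.700e-01  1.520e+00 -6.350e+00]
 [ 6.300e-01  2.670e+00 -8.230e+00]
 [ 7.800e-01  4.100e+00 -9.900e+00]
 [ 9.400e-01  5.770e+00 -1.132e+01]
 [ 1.100e+00  7.640e+00 -1.247e+01]
 [ 1.260e+00  9.670e+00 -1.331e+01]
 [ 1.410e+00  1.180e+01 -1.383e+01]
 [ 1.570e+00  1.399e+01 -1.400e+01]
 [ 1.730e+00  1.618e+01 -1.383e+01]
 [ 1.880e+00  1.831e+01 -1.332e+01]
 [ 2.040e+00  2.034e+01 -1.248e+01]
 [ 2.200e+00  2.222e+01 -1.134e+01]
 [ 2.360e+00  2.389e+01 -9.910e+00]
 [ 2.510e+00  2.532e+01 -8.240e+00]
 [ 2.670e+00  2.647e+01 -6.370e+00]
 [ 2.830e+00  2.731e+01 -4.350e+00]
 [ 2.980e+00  2.782e+01 -2.210e+00]
 [ 3.140e+00  2.800e+01 -2.000e-02]]
```

{"fn": "step_arm", "kwargs": {"plan": [{"offset": [0,0.05,-1.1],"rot": [0,0,0],"gripper": 0.3},{"offset": [0,0.35,-3.2],"rot": [0,0,0],"gripper": 0.3},{"offset": [0,1.05,-5.35],"rot": [0,0,0],"gripper": 0.3},{"offset": [0,2.05,-7.3],"rot": [0,0,0],"gripper": 0.3},{"offset": [0,3.35,-9.1],"rot": [0,0,0],"gripper": 0.3},{"offset": [0,4.9,-10.65],"rot": [0,0,0],"gripper": 0.3},{"offset": [0,6.7,-11.95],"rot": [0,0,0],"gripper": 0.3},{"offset": [0,8.65,-12.95],"rot": [0,0,0],"gripper": 0.3},{"offset": [0,10.7,-13.6],"rot": [0,0,0],"gripper": 0.3},{"offset": [0,12.9,-13.95],"rot": [0,0,0],"gripper": 0.3},{"offset": [0,14.0,-14.0],"rot": [0,0,0],"gripper": 0.3},{"offset": [0,14.0,-14.0],"rot": [0,0,0],"gripper": 0.3}]}}

```text
time_s: 13.25
eef_pos: [512.6, -15.6, 237.5]
ee_rot: [-0.0, 0.999, -0.034, 0.0]
force: [-8.6, -1.5, 13.9]
grip_width: 0.087
grip_force: 61.7
```

{"fn": "step_arm", "kwargs": {"plan": [{"offset": [0,1.1,0.15],"rot": [0,0,0],"gripper": 0.3},{"offset": [0,3.2,0.45],"rot": [0,0,0],"gripper": 0.3},{"offset": [0,5.3,1.1],"rot": [0,0,0],"gripper": 0.3},{"offset": [0,7.25,2.1],"rot": [0,0,0],"gripper": 0.3},{"offset": [0,9.0,3.35],"rot": [0,0,0],"gripper": 0.3},{"offset": [0,10.6,4.95],"rot": [0,0,0],"gripper": 0.3},{"offset": [0,11.9,6.7],"rot": [0,0,0],"gripper": 0.3},{"offset": [0,12.9,8.65],"rot": [0,0,0],"gripper": 0.3},{"offset": [0,13.55,10.75],"rot": [0,0,0],"gripper": 0.3},{"offset": [0,13.85,12.5],"rot": [0,0,0],"gripper": 0.3},{"offset": [0,13.9,13.7],"rot": [0,0,0],"gripper": 0.3},{"offset": [0,13.9,14.0],"rot": [0,0,0],"gripper": 0.3}]}}

```text
time_s: 14.45
eef_pos: [503.7, -154.7, 95.2]
ee_rot: [0.001, 0.999, -0.033, -0.0]
force: [-5.8, -9.6, 1.5]
grip_width: 0.087
grip_force: 66.9
```

{"fn": "step_arm", "kwargs": {"plan": [{"offset": [0,0,0.1],"rot": [0,0,0],"gripper": 0.3},{"offset": [0,0,0.1],"rot": [0,0,0],"gripper": 0.3}]}}

```text
time_s: 14.65
eef_pos: [503.7, -154.7, 94.8]
ee_rot: [0.001, 0.999, -0.033, 0.0]
force: [-3.7, -9.6, -3.1]
grip_width: 0.089
grip_force: 66.5
```

{"fn": "step_arm", "kwargs": {"plan": [{"offset": [0,0,0],"rot": [0,0,0],"gripper": 2.8},{"offset": [0,0,0],"rot": [0,0,0],"gripper": 2.8},{"offset": [0,0,0],"rot": [0,0,0],"gripper": 2.8},{"offset": [0,0,0],"rot": [0,0,0],"gripper": 2.8},{"offset": [1.2,0,0],"rot": [0,0,0],"gripper": 2.8},{"offset": [2.4,0,-0.05],"rot": [0,0,0],"gripper": 2.8},{"offset": [2.4,0,-0.05],"rot": [0,0,0],"gripper": 2.8},{"offset": [2.4,0,-0.05],"rot": [0,0,0],"gripper": 2.8}]}}

```text
time_s: 15.45
eef_pos: [527.3, -155.0, 94.7]
ee_rot: [-0.0, 0.999, -0.033, -0.0]
force: [-0.0, -0.5, 0.2]
grip_width: 0.327
grip_force: 0.0
```

```bash
python3 - <<'E'
from rig import *
from h import *
s=sense();c=capture("wrist");print(s["eef_pos"].round(1),s["ee_rot"].round(4),s["force"].round(1),s["grip_width"])
P=cloud(c,s)
a=np.radians(-3.75);X=np.array([np.cos(a),np.sin(a)]);Y=np.array([-X[1],X[0]])
d=P[...,:2]-np.array([511.8,-15]);x=d@X;y=d@Y;z=P[...,2]
for n,lo,hi in(("blue",(100,130,60),(125,255,255)),("orange",(3,130,90),(18,255,255))):
    m=mask(c,lo,hi)&(abs(x)<60)&(abs(y+140)<20)
    if m.sum()>5:print(n,m.sum(),[np.nanpercentile(v[m],[2,50,98]).round(1) for v in(x,y,z)])
print("tcp x'y'",(s["eef_pos"][:2]-[511.8,-15])@np.c_[X,Y])
E
```

```text
[ 527.3 -155.    94.7] [-2.000e-04  9.995e-01 -3.300e-02 -2.000e-04] [-0.  -0.5  0.2] 0.32749621180905897
blue 555 [array([-15.8,  -7.1,  -1.5]), array([-144.3, -139.5, -135.2]), array([42.2, 45.5, 47.5])]
orange 1794 [array([ 2.5, 26.4, 46.9]), array([-144. , -139.8, -135.4]), array([42.9, 45.5, 47. ])]
tcp x'y' [  24.6639128  -138.64701681]
```

{"fn": "step_arm", "kwargs": {"plan": [{"offset": [0,0.1,0],"rot": [0,0,0],"gripper": 0.3},{"offset": [0,0.1,0],"rot": [0,0,0],"gripper": 0.3},{"offset": [0,0.1,0],"rot": [0,0,0],"gripper": 0.3},{"offset": [0,0.1,0],"rot": [0,0,0],"gripper": 0.3},{"offset": [0,0.1,0],"rot": [0,0,0],"gripper": 0.3},{"offset": [0,0.1,0],"rot": [0,0,0],"gripper": 0.3}], "squeeze": 25}}

```text
time_s: 16.1
eef_pos: [527.3, -156.4, 94.8]
ee_rot: [0.0, 0.999, -0.033, -0.0]
force: [-4.2, -3.5, 0.4]
grip_width: 0.104
grip_force: 24.5
```

{"fn": "step_arm", "kwargs": {"plan": [{"offset": [0,-0.05,-1.1],"rot": [0,0,0],"gripper": 0.3},{"offset": [0,-0.35,-3.2],"rot": [0,0,0],"gripper": 0.3},{"offset": [0,-1.05,-5.35],"rot": [0,0,0],"gripper": 0.3},{"offset": [0,-2.05,-7.3],"rot": [0,0,0],"gripper": 0.3},{"offset": [0,-3.35,-9.1],"rot": [0,0,0],"gripper": 0.3},{"offset": [0,-4.9,-10.65],"rot": [0,0,0],"gripper": 0.3},{"offset": [0,-6.7,-11.95],"rot": [0,0,0],"gripper": 0.3},{"offset": [0,-8.65,-12.9],"rot": [0,0,0],"gripper": 0.3},{"offset": [0,-10.7,-13.5],"rot": [0,0,0],"gripper": 0.3},{"offset": [0,-12.9,-13.8],"rot": [0,0,0],"gripper": 0.3},{"offset": [0,-14.0,-13.85],"rot": [0,0,0],"gripper": 0.3},{"offset": [0,-14.0,-13.85],"rot": [0,0,0],"gripper": 0.3}]}}

```text
time_s: 17.3
eef_pos: [537.2, -15.0, 235.1]
ee_rot: [0.0, 0.999, -0.032, 0.001]
force: [-4.3, 0.4, 12.2]
grip_width: 0.101
grip_force: 26.5
```

{"fn": "step_arm", "kwargs": {"plan": [{"offset": [0,-1.1,0.05],"rot": [0,0,0],"gripper": 0.3},{"offset": [0,-3.2,0.35],"rot": [0,0,0],"gripper": 0.3},{"offset": [0,-5.3,1.0],"rot": [0,0,0],"gripper": 0.3},{"offset": [0,-7.25,2.0],"rot": [0,0,0],"gripper": 0.3},{"offset": [0,-9.0,3.25],"rot": [0,0,0],"gripper": 0.3},{"offset": [0,-10.6,4.85],"rot": [0,0,0],"gripper": 0.3},{"offset": [0,-11.9,6.6],"rot": [0,0,0],"gripper": 0.3},{"offset": [0,-12.9,8.55],"rot": [0,0,0],"gripper": 0.3},{"offset": [0,-13.6,10.65],"rot": [0,0,0],"gripper": 0.3},{"offset": [0,-13.9,12.4],"rot": [0,0,0],"gripper": 0.3},{"offset": [0,-14.0,13.6],"rot": [0,0,0],"gripper": 0.3},{"offset": [0,-14.0,13.9],"rot": [0,0,0],"gripper": 0.3}]}}

```text
time_s: 18.5
eef_pos: [546.7, 122.9, 95.5]
ee_rot: [0.0, 0.999, -0.033, 0.0]
force: [-10.7, -5.9, 31.6]
grip_width: 0.107
grip_force: 27.9
```

{"fn": "step_arm", "kwargs": {"plan": [{"offset": [0,0,-0.1],"rot": [0,0,0],"gripper": 3.2},{"offset": [0,0,-0.1],"rot": [0,0,0],"gripper": 3.2},{"offset": [0,0,-0.1],"rot": [0,0,0],"gripper": 3.2},{"offset": [0,0,-0.1],"rot": [0,0,0],"gripper": 3.2},{"offset": [0,0,-4],"rot": [0,0,0],"gripper": 3.2},{"offset": [0,0,-8],"rot": [0,0,0],"gripper": 7.4},{"offset": [-0.8,5,-10],"rot": [0,0,0],"gripper": 7.4},{"offset": [-1.5,10,-10],"rot": [0,0,0],"gripper": 7.4},{"offset": [-2,15,-10],"rot": [0,0,0],"gripper": 7.4},{"offset": [-2.6,20,-10],"rot": [0,0,0],"gripper": 7.4},{"offset": [-2.6,20,-10],"rot": [0,0,0],"gripper": 7.4},{"offset": [-2.6,20,-10],"rot": [0,0,0],"gripper": 7.4}]}}

```text
time_s: 19.7
eef_pos: [506.8, -75.6, 194.4]
ee_rot: [-0.0, 0.999, -0.034, 0.0]
force: [-0.3, 0.4, -0.4]
grip_width: 0.864
grip_force: 0.0
```

```bash
python3 - <<'E'
from rig import *
from h import *
s=sense();c=capture("wrist")
s=sense();c=capture("wrist");print(s["eef_pos"].round(1),s["ee_rot"].round(4),s["force"].round(1),s["grip_width"])
P=cloud(c,s);cv2.imwrite("pics/w7.png",c["color"][:,:,::-1])
a=np.radians(-3.75);X=np.array([np.cos(a),np.sin(a)]);Y=np.array([-X[1],X[0]])
d=P[...,:2]-np.array([511.8,-15]);x=d@X;y=d@Y;z=P[...,2]
L=(z>46)&(z<56)&(abs(y+60)<40)&(abs(x)<60)
print("label",rect(P,L),np.percentile(x[L],[.5,99.5]).mean(),np.percentile(y[L],[.5,99.5]).mean())
for n,lo,hi in(("blue",(100,130,60),(125,255,255)),("orange",(3,130,90),(18,255,255))):
    m=mask(c,lo,hi)&(abs(x)<60)&(abs(y)<150)
    if m.sum()>5:print(n,m.sum(),[np.nanpercentile(v[m],[2,50,98]).round(1) for v in(x,y,z)])
m=near(P,502,-330,130)&(z>2)&(z<10); print("mat",rect(P,m))
t=capture("top");Pt=cloud(t);cv2.imwrite("pics/t2.png",t["color"][:,:,::-1])
h=mask(t,(45,80,60),(85,255,255))&near(Pt,502,-325,130);print("mat top",rect(Pt,h))
h=mask(t,(4,100,80),(18,255,255))&near(Pt,546,122,40);print("orange top",h.sum(),np.nanmedian(Pt[h],0))
print("tcp x'y'",(s["eef_pos"][:2]-[511.8,-15])@np.c_[X,Y])
E
```

```text
[507.  -74.4 194.3] [-2.000e-04  9.994e-01 -3.350e-02 -1.000e-04] [-0.9  1.1  0.4] 0.8651189765115452
label (array([508. , -73.1]), array([56. , 89.3]), 86.16, np.float64(50.2), 8359) -0.2890612722116934 -58.26271887551386
blue 655 [array([-43.1, -21.1,  -1.9]), array([-143.5, -138.4, -134.7]), array([41.2, 45.7, 47.7])]
orange 859 [array([ 3.1, 25.1, 45.3]), array([134.7, 137.4, 142.7]), array([40.3, 43.7, 45.9])]
mat (array([ 513.7, -259. ]), array([196.8, 102.3]), 10.98, np.float64(5.8), 7961)
mat top (array([ 503.7, -332.6]), array([151.4, 120.8]), 12.57, np.float64(5.4), 1057)
orange top 21 [544.52432715 122.15479933  44.73920635]
tcp x'y' [ -0.94110761 -59.62065671]
```

View pics/w7.png

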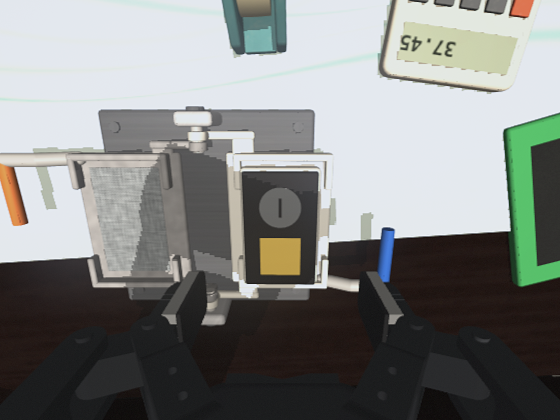

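The label now lies screen down in the cover pocket (hatch at (280,208), yellow square at (280,257)), and both leaves are flat. The green mat is at (503.7,-332.6), turned about 12.6°. Grasp it.

{"fn": "step_arm", "kwargs": {"plan": [{"offset": [0.06,-0.12,4],"rot": [0,0,0],"gripper": 7.4},{"offset": [0.06,-0.12,7],"rot": [0,0,0],"gripper": 7.4},{"offset": [0.06,-0.12,8.7],"rot": [0,0,0],"gripper": 7.4},{"offset": [0.06,-0.12,8.7],"rot": [0,0,0],"gripper": 7.4},{"offset": [0.06,-0.12,8.7],"rot": [0,0,0],"gripper": 5},{"offset": [0.06,-0.12,8.7],"rot": [0,0,0],"gripper": 5},{"offset": [0.06,-0.12,8.7],"rot": [0,0,0],"gripper": 5},{"offset": [0.06,-0.12,8.7],"rot": [0,0,0],"gripper": 5},{"offset": [0.06,-0.12,8.7],"rot": [0,0,0],"gripper": 5}], "squeeze": 30}}

```text
time_s: 20.75
eef_pos: [508.0, -73.5, 108.1]
ee_rot: [0.0, 0.999, -0.033, 0.001]
force: [-0.4, 1.0, 4.8]
grip_width: 0.664
grip_force: 35.0
```

{"fn": "step_arm", "kwargs": {"plan": [{"offset": [0,0,-2],"rot": [0,0,0],"gripper": 5},{"offset": [0,0,-5],"rot": [0,0,0],"gripper": 5},{"offset": [0,0.5,-8],"rot": [0,0,0],"gripper": 5},{"offset": [0.2,5,-8],"rot": [0,0,-3],"gripper": 5},{"offset": [0.4,9.5,-8],"rot": [0,0,-6],"gripper": 5},{"offset": [0.7,14,-8],"rot": [0,0,-9],"gripper": 5},{"offset": [0.9,18.5,-8],"rot": [0,0,-12],"gripper": 5},{"offset": [1.1,22.5,-8],"rot": [0,0,-15],"gripper": 5},{"offset": [1.3,25.9,-7],"rot": [0,0,-16.4],"gripper": 5},{"offset": [1.3,25.9,-5.5],"rot": [0,0,-16.4],"gripper": 5},{"offset": [1.3,25.9,-5.5],"rot": [0,0,-16.4],"gripper": 5},{"offset": [1.3,25.9,-5.5],"rot": [0,0,-16.4],"gripper": 5}]}}

```text
time_s: 21.95
eef_pos: [503.4, -332.4, 162.5]
ee_rot: [-0.0, 0.994, 0.11, -0.0]
force: [-0.3, -0.5, 0.1]
grip_width: 0.665
grip_force: 34.5
```

```bash
python3 - <<'E'
from rig import *
from h import *
s=sense();c=capture("wrist")
s=sense();c=capture("wrist");print(s["eef_pos"].round(1),s["ee_rot"].round(4),s["force"].round(1),s["grip_width"])
P=cloud(c,s);cv2.imwrite("pics/w8.png",c["color"][:,:,::-1])
print("mat",rect(P,mask(c,(50,100,60),(75,255,255))&near(P,503.7,-332.6,105)&(P[...,2]<12)))
print(go(s,(503.7,-332.6,84),np.radians(12.6)))
E
```

```text
[ 503.7 -332.3  163.1] [2.000e-04 9.939e-01 1.101e-01 2.000e-04] [-1.   0.3 -1. ] 0.6628997493181992
mat (array([ 520. , -324.2]), array([116. , 113.7]), 12.64, np.float64(5.8), 7234)
(array([-0.01,  0.02,  7.91]), array([ 0.02, -0.02,  0.04]))
```

View pics/w8.png

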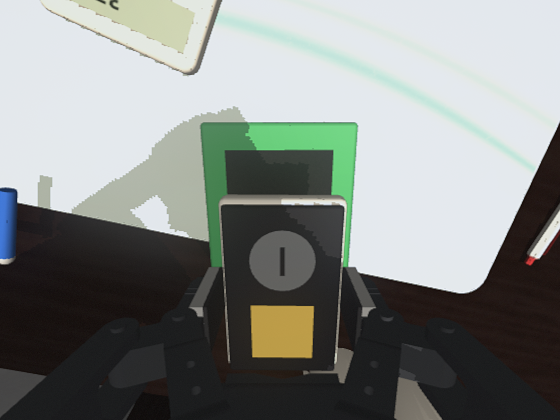

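The label is centred over the mat and parallel to it, at (280,290). I'm shifting 2 mm toward the mat's centre and lowering.

{"fn": "step_arm", "kwargs": {"plan": [{"offset": [0,-0.25,3],"rot": [0,0,0],"gripper": 5},{"offset": [0,-0.25,5.5],"rot": [0,0,0],"gripper": 5},{"offset": [0,-0.25,7.2],"rot": [0,0,0],"gripper": 5},{"offset": [0,-0.25,7.9],"rot": [0,0,0],"gripper": 5},{"offset": [0,-0.25,7.9],"rot": [0,0,0],"gripper": 5},{"offset": [0,-0.25,7.9],"rot": [0,0,0],"gripper": 5}]}}

```text
time_s: 22.65
eef_pos: [503.4, -330.3, 84.5]
ee_rot: [0.001, 0.994, 0.11, 0.001]
force: [-0.4, 0.1, -1.1]
grip_width: 0.667
grip_force: 35.1
```

{"fn": "step_arm", "kwargs": {"plan": [{"offset": [0,0,0],"rot": [0,0,0],"gripper": 7.4},{"offset": [0,0,0],"rot": [0,0,0],"gripper": 7.4},{"offset": [0,0,0],"rot": [0,0,0],"gripper": 7.4},{"offset": [0,0,0],"rot": [0,0,0],"gripper": 7.4},{"offset": [0,0,-3],"rot": [0,0,0],"gripper": 7.4},{"offset": [0,0,-7],"rot": [0,0,0],"gripper": 7.4},{"offset": [0,0,-12],"rot": [0,0,0],"gripper": 7.4},{"offset": [0,0,-16],"rot": [0,0,0],"gripper": 7.4},{"offset": [0,0,-16],"rot": [0,0,0],"gripper": 7.4},{"offset": [0,0,-16],"rot": [0,0,0],"gripper": 7.4}]}}

```text
time_s: 23.65
eef_pos: [502.9, -330.4, 243.8]
ee_rot: [0.0, 0.994, 0.11, 0.0]
force: [0.6, -0.3, -0.7]
grip_width: 0.863
grip_force: 0.0
```

```bash
python3 - <<'E'
from rig import *
from h import *
s=sense();c=capture("wrist")
s=sense();c=capture("wrist");print(s["eef_pos"].round(1),s["force"].round(1),s["grip_width"],np.abs(s["dq"]).max())
P=cloud(c,s)
print("mat",rect(P,mask(c,(50,100,60),(75,255,255))&near(P,503.7,-332.6,115)&(P[...,2]<12)))
print("label",rect(P,near(P,503.7,-332.6,70)&(P[...,2]>20)&(P[...,2]<32)))
E
```

```text
[ 502.6 -330.1  242.5] [-1.1 -0.1 -0.5] 0.8687804262092113 0.022856818772984847
mat (array([ 501.4, -328.8]), array([154.5, 113.8]), 12.87, np.float64(5.8), 7334)
label (array([ 503.5, -330.3]), array([89.8, 57.5]), 12.82, np.float64(25.8), 5297)
```

The label is within 3 mm of the mat's centre, parallel to it and flat. Both leaves are open, so I'm handing in.

```bash
python3 -c "
from rig import *
print(finish_job())"
```

```text
the job is handed in; nothing more can be done
None
```

The label was turned over in the cradle and now lies screen down, about 3 mm from the green mat's centre and parallel to it; both leaves are open flat and the job is handed in at about 24 s (no verdict was returned).

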